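Put the last bottle into the covered crate

TASK

A square reagent bottle lies on the bench beside a covered crate with four cells, only one of which is empty, hidden under spring flaps. Stand the bottle upright on the bench and let go of it, then take it again by its cap and put it upright through the flap of the empty cell, which you must find by feel, until it stands on the cell's floor with its cap below the top of the crate. Leave the other things on the bench where they are.

Things in the scene. Friction and masses are not known exactly. Their poses are not given: they have to be found in the camera images.
- bottle: Loose square reagent bottle, white plastic, about 0.2 kg, lying on a flat side at the start. Body 50 x 50 mm square, 84 mm tall, then a shoulder to 95 mm, then a round screw cap 30 mm in diameter from 95 to 120 mm (its top). Origin: centre of the base's underside; z axis from base to cap along the middle; x and y square to the flat sides.
- crate: Grey plastic crate fixed to the bench, 140 x 140 mm, 135 mm tall, 2 x 2 square cells under a cover. Origin: centre of its underside; z up, x and y along its sides. Cells are 58 x 58 mm inside, 66 mm between centres, walls 8 mm, floor 6 mm above the bench. Three cells hold a bottle like the loose one; which three changes. A bottle that is home has its cap top 9 mm below the crate's top.
- cell_a (a point): Centre of the mouth of one cell, level with the crate's top, 135 mm above the bench (near left cell, seen from the robot, when the crate is not turned). An opaque metal flap 3 mm thick, flush with the top, closes each cell; it is hinged at the crate's outer -x side (cells a, c) or +x side (b, d) and swings down against that wall.
- cell_b (a point): Centre of the mouth of one cell, level with the crate's top, 135 mm above the bench (far left cell, seen from the robot, when the crate is not turned). A light spring holds each flap up: 2 to 4 N at its middle push it down; it springs back when let go.
- cell_c (a point): Centre of the mouth of one cell, level with the crate's top, 135 mm above the bench (near right cell, seen from the robot, when the crate is not turned). Over a full cell the middle of the flap gives only about 4 mm, then stops hard on the cap inside.
- cell_d (a point): Centre of the mouth of one cell, level with the crate's top, 135 mm above the bench (far right cell, seen from the robot, when the crate is not turned). Over the empty cell the middle of the flap can be pushed down 25 mm and more.
- tip_box: Bystander: green pipette-tip box, 85 x 125 mm, 48 mm tall. Origin: centre of its underside.
- media_bottle: Bystander: round clear glass bottle with a blue cap, 84 mm in diameter, 170 mm tall. Origin: centre of its underside.
- tube_rack: Bystander: white tube rack with a few capped tubes, 70 x 160 mm, 84 mm tall with the tubes. Origin: centre of its underside.
Not all that is in view belongs to the job. There is more than one size of the crate; the one meant has the size given above. Leave any red look-alike of the bottle alone.

How it is judged:
On the way:
1. the bottle stands upright on the bench, let go (angle between bottle's own z axis and vertical below 0.1 rad and height (world z) of bottle below 0.005 m and horizontal distance between bottle and crate above 0.09 m and contact force between the fingers and bottle below 0.1 N and linear speed of bottle below 0.03 m/s), for 0.2 s.
At the end, for the whole second after the job is handed in: the bottle stands at rest, upright within 0.15 rad (cap up), in the empty cell: its base is within 12 mm of the cell's centre line and lower than 10 mm above the bench (the cell's floor is at 6 mm); the tip box, media bottle and tube rack are within 30 mm of where they started ((horizontal distance between bottle and cell_a below 0.012 m or horizontal distance between bottle and cell_b below 0.012 m or horizontal distance between bottle and cell_c below 0.012 m or horizontal distance between bottle and cell_d below 0.012 m) and z of bottle in the frame of crate below 0.01 m and angle between bottle's own z axis and vertical below 0.15 rad and linear speed of bottle below 0.02 m/s); the robot touches nothing.
It fails at once if the tip box is moved more than 30 mm (distance of tip_box from where it was at the start of the episode above 0.03 m).
It fails at once if the media bottle is moved more than 30 mm (distance of media_bottle from where it was at the start of the episode above 0.03 m).
It fails at once if the tube rack is moved more than 30 mm (distance of tube_rack from where it was at the start of the episode above 0.03 m).
It also fails if it takes over 67 s, if anything falls off the work surface, if the arm or the gripper's body presses on something with over 40 N, if the wrist force passes 120 N, or if a joint passes its speed limit or range.

ROBOT

A 7-joint arm with a two-finger parallel gripper is mounted at the origin on the work surface. World frame = base frame: x ahead of the robot, y to its left, z up, the work surface at z = 0. Lengths are in m, angles in rad, forces in N, time in s.
With the tool pointing down it reaches from about 0.35 to 0.9 m from the base axis. Payload 8.1 kg.
Tool frame: the origin (TCP) lies at the very end of the fingers, on their centre line; the grasp point (between the pads) lies 19 mm behind it; z points along the fingers, y is the direction in which the jaws open and shut (so a half turn about z gives the same grasp; the last joint's range is limited). The gripper opens to 92 mm and grips with 3 to 60 N. Pads are 19 mm wide; open, the fingers measure 130 mm over their backs; the gripper's body (75 mm by 190 mm) begins 47 mm behind the grasp point.
Start: joints at [1.074, 0.434, 0.025, 1.573, -0.012, 1.134, -0.075], TCP at [0.24, -0.577, 0.227] pointing down, gripper open.
Joint ranges: [-2.62, 2.62], [-0.44, 2.09], [-1.27, 1.32], [0.08, 2.57], [-1.32, 4.46], [0.12, 2], [-2.74, 2.74]. Speed limits (rad/s): [2.22, 2.22, 3.01, 3.01, 3.14, 3.14, 3.14].

INTERFACE

Orientations are given as a rotation vector (axis times angle).
In Python, from cell import observe, get_image, sign_off gives the robot as it stands.
- The arm moves only by the tool arm_command, never from a script. Its argument "deltas" is a list of rows, each an object with "xyz": the shift along the tool's x, y, z in cm, a list of three; "turn": the turn about the tool's z in degrees; "jaw": the closure in counts, from 0 (fully open) to 255 (shut). A call has 1 to 5 rows; each row is the pose to reach, as a shift and turn from the pose measured when the call began, along the tool's axes at that moment; what a row does not reach only later rows make up. A row lasts 1/12 s, in which the tool goes at most 41.7 mm and 7.16 degrees, less where a joint would pass 70% of its speed; a pose out of reach is approached as far as the arm can. A call with a gripper value outside its range is refused whole. The fingers move at their own pace and stop on an object; "force" is the grip in N (left out, the last holds). Time passes only in rows, so rows that repeat a pose let the fingers close. It gives the time, the measured TCP pose, the force and the opening at its end, in the units of the state.
- observe(): the state, without advancing time (a new reading comes with each control period).
- get_image(name): name is "scene" or "top" or "wrist"; returns a dict with "frame" (400x640x3 uint8, red, green, blue), "depth" (400x640 float32, m along the optical axis (not along the pixel's ray), 0 where there is no reading), "camera_matrix" (3x3 intrinsics, pixels), "cam_to_world" (4x4, takes a point from camera to world coordinates). Camera axes: x right, y up, looking along -z (the intrinsics and any distortion apply to the point x, -y, -z); pixel columns grow to the right and rows downward; lengths in m; the calibration is good to about 2 mm. A picture is of the moment at which its call begins.
- sign_off(): hands the job in, once; it reports no verdict.
The state is a dict: "clock": time; "joints": joint angles; "dq": joint speeds; "joint_efforts": joint torques, N m; "position": TCP position; "ee_rot": TCP orientation; "force": force on the tool from outside, world axes, zero at the start; "ft_torque": the same for the moment, N m; "width": opening from 0.0 (shut) to 1.0 (fully open).
Only numpy, scipy, OpenCV 4.12 (cv2) and the standard library are available. Lean on these libraries where they do the work, as an engineer would, in place of code of your own. Each camera call takes 0.05 s, during which the arm holds its last target.

## Working session

There is one attempt and no reset: what is moved stays moved. The work goes in short steps, Python scripts to look and compute and a tool call to move; the robot and the scene stay as the last step left them, time stands still between calls to the robot, and variables do not carry over. Pictures are saved under pics/ and viewed, and the job is handed in when it is done.

Besides the shell and the picture viewer there is one more tool, called after "Request:" by a JSON object that holds its "api" and its "payload". arm_command: Moves the arm, as the interface text tells. Its arguments: {"type":"object","properties":{"deltas":{"type":"array","items":{"type":"object","properties":{"xyz":{"type":"array","items":{"type":"number"}},"turn":{"type":"number"},"jaw":{"type":"number"}}}},"force":{"type":"number"}},"required":["deltas"]}

```bash
mkdir -p pics; ls
python3 - <<'E'
from cell import observe,get_image
import cv2,numpy as np
print(observe())
for n in ["scene","top","wrist"]:
    d=get_image(n); cv2.imwrite(f"pics/{n}0.png",d["frame"][:,:,::-1]); np.savez(f"{n}0.npz",**d)
    print(n,d["camera_matrix"].tolist(),d["cam_to_world"].round(3).tolist())
E
```

```text
pics
{'clock': 0.0, 'joints': array([ 1.07440198,  0.43523971,  0.02493843,  1.57410713, -0.01159116,
        1.13398826, -0.07508332]), 'dq': array([ 1.41708877e-03,  8.97050340e-05,  2.02157424e-04, -7.92746404e-04,
        3.10830645e-05,  6.91639318e-04, -8.25119611e-04]), 'joint_efforts': array([-1.14520382e-03, -6.67860246e+01,  9.84436199e-01, -3.14470410e+01,
       -6.04638085e-02,  4.27151355e-02,  2.02569713e-04]), 'position': array([ 0.23957371, -0.57670101,  0.2259303 ]), 'ee_rot': array([-3.07939302e+00, -6.14253592e-01,  7.02411943e-04]), 'force': array([ 0.08551502,  0.21285999, -0.1928633 ]), 'ft_torque': array([-0.04131536,  0.00622022, -0.087395  ]), 'width': 1.003913075386608}
scene [[490.1731584253929, 0.0, 316.10603987964544], [0.0, 490.1731584253929, 206.1061721817262], [0.0, 0.0, 1.0]] [[-0.444, -0.45, 0.775, 1.39], [0.896, -0.244, 0.372, 0.467], [0.022, 0.859, 0.512, 0.7], [0.0, 0.0, 0.0, 1.0]]
top [[456.01490077717165, 0.0, 317.8369705077703], [0.0, 456.01490077717165, 204.36900878395707], [0.0, 0.0, 1.0]] [[0.002, 0.987, -0.158, 0.329], [-1.0, -0.001, -0.018, 0.016], [-0.017, 0.158, 0.987, 1.334], [0.0, 0.0, 0.0, 1.0]]
wrist [[327.2850516491118, 0.0, 319.66545155870637], [0.0, 327.2850516491118, 195.87683385596043], [0.0, 0.0, 1.0]] [[0.385, 0.89, 0.245, 0.305], [-0.923, 0.371, 0.1, -0.548], [-0.002, -0.265, 0.964, 0.385], [0.0, 0.0, 0.0, 1.0]]
```

View pics/scene0.png

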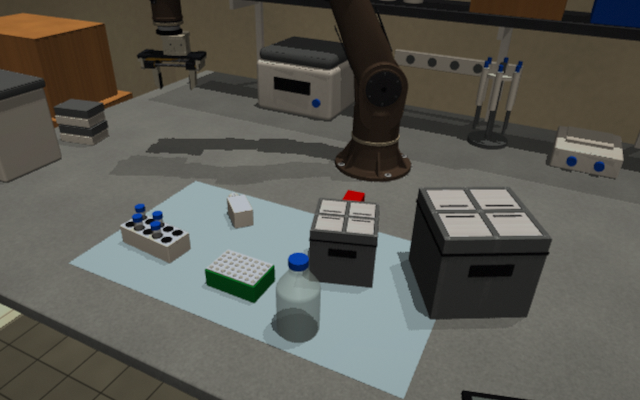

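View pics/top0.png

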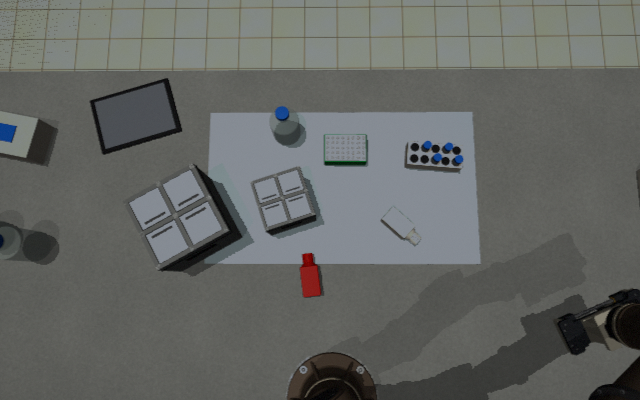

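View pics/wrist0.png

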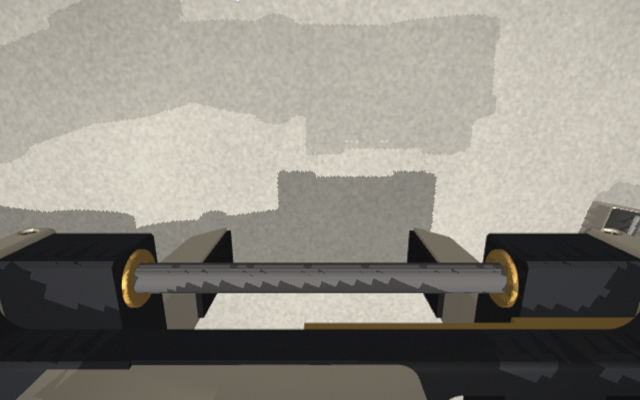

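```bash
cat > h.py <<'E'
import numpy as np,cv2
def world(d):
    K=d["camera_matrix"];z=d["depth"].astype(float);v,u=np.mgrid[:z.shape[0],:z.shape[1]]
    p=np.stack([(u-K[0,2])/K[0,0]*z,-(v-K[1,2])/K[1,1]*z,-z],-1)
    T=d["cam_to_world"];return p@T[:3,:3].T+T[:3,3]
def rect(P,m):
    q=P[m][:,:2].astype(np.float32);n,l,s,c=cv2.connectedComponentsWithStats(m.astype(np.uint8));
    k=1+np.argmax(s[1:,4]);mm=l==k;q=P[mm][:,:2].astype(np.float32);r=cv2.minAreaRect(q)
    return r,mm
E
python3 - <<'E'
from h import *
d=dict(np.load("top0.npz"));P=world(d);f=d["frame"].astype(int)
v,u=np.mgrid[:400,:640]
box=lambda a,b,c,e:(u>a)&(u<b)&(v>c)&(v<e)
print("bench z",np.median(P[260:300,420:500,2]))
m=box(370,435,195,255)&(P[...,2]>0.012)&(P[...,2]<.2)
r,mm=rect(P,m);print("bottle",r,P[mm][:,2].max(),np.percentile(P[mm][:,2],50))
body=mm&(P[...,2]>0.044);r,_=rect(P,body);print("body top",r,np.ptp(P[body][:,2]))
c=cv2.boxPoints(r);print(c)
m=box(240,330,155,245)&(abs(P[...,2]-.135)<.012);r,mm=rect(P,m);print("crate",r,np.median(P[mm][:,2]));print(cv2.boxPoints(r))
for n,b in dict(media=(265,305,95,150),tip=(318,372,130,170),rack=(400,468,138,175),red=(295,325,250,300)).items():
    m=box(*b)&(P[...,2]>.02);r,mm=rect(P,m);print(n,r,P[mm][:,2].max())
cv2.imwrite("pics/crop1.png",cv2.resize(d["frame"][180:260,350:450,::-1],None,fx=6,fy=6,interpolation=2))
E
```

```text
bench z 0.0005799767566244673
bottle ((0.4717768430709839, -0.20094726979732513), (0.11966335028409958, 0.05123341083526611), 47.8532600402832) 0.057886083805923416 0.04862299806127579
body top ((0.4815447926521301, -0.1904829889535904), (0.09106631577014923, 0.050691716372966766), 47.97358703613281) 0.013830248154585112
[[ 0.43223375 -0.2073383 ]
 [ 0.46988937 -0.24127504]
 [ 0.53085583 -0.17362767]
 [ 0.4932002  -0.13969094]]
crate ((0.5387618541717529, 0.13368327915668488), (0.14139820635318756, 0.1403719186782837), 18.02454948425293) 0.1356212351353514
[[0.44981512 0.17854875]
 [0.49324962 0.04506573]
 [0.62770855 0.08881781]
 [0.58427405 0.22230083]]
media ((0.5718647241592407, 0.06320085376501083), (0.4878951609134674, 0.08308584988117218), 20.6998291015625) 1.3341692635168432
tip ((0.5375304222106934, -0.03999714180827141), (0.12271903455257416, 0.41719985008239746), 89.94824981689453) 1.3341692635168432
rack ((0.5603080987930298, -0.14733245968818665), (0.15803104639053345, 0.5436612963676453), 38.5948486328125) 1.3341692635168432
red ((0.3371855914592743, 0.06381263583898544), (0.12000223994255066, 0.05009784922003746), 7.582403182983398) 0.05674677679634543
```

View pics/crop1.png

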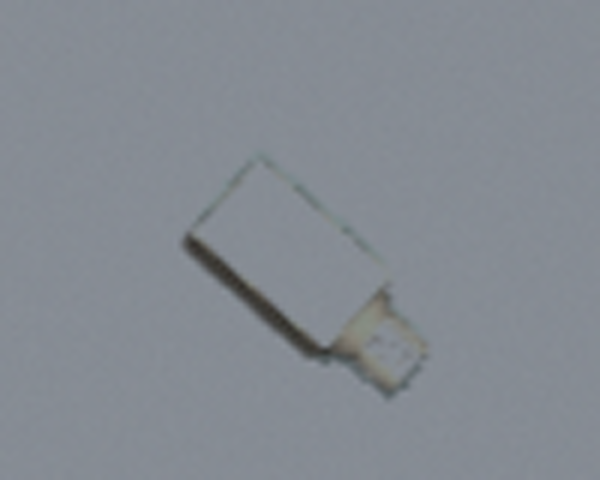

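Run:
```python
from h import *
d=dict(np.load("top0.npz"));P=world(d);P[d["depth"]<=0]=np.nan
v,u=np.mgrid[:400,:640]
box=lambda a,b,c,e:(u>a)&(u<b)&(v>c)&(v<e)
for n,b,lo in [("mediacap",(272,292,103,122),.14),("tip",(318,372,130,170),.03),("rack",(400,468,138,175),.03),("bigcrate",(120,245,160,275),.1)]:
    m=box(*b)&(P[...,2]>lo)&(P[...,2]<.4);r,mm=rect(P,m);print(n,r,P[mm][:,2].max())
cv2.imwrite("pics/crop2.png",cv2.resize(d["frame"][155:245,240:330,::-1],None,fx=6,fy=6,interpolation=2))
d=dict(np.load("scene0.npz"))
cv2.imwrite("pics/crop3.png",cv2.resize(d["frame"][180:290,300:390,::-1],None,fx=5,fy=5,interpolation=2))
```

```text
mediacap ((0.7634265422821045, 0.13518092036247253), (0.03723134472966194, 0.0371304452419281), 63.460601806640625) 0.17696364451604873
tip ((0.7024500966072083, -0.04015102982521057), (0.08730079978704453, 0.12268804013729095), 0.00023670753580518067) 0.05727681326259226
rack ((0.6798033714294434, -0.29762959480285645), (0.16061317920684814, 0.07158725708723068), 84.93177032470703) 0.09065293988037904
bigcrate ((0.4822819232940674, 0.3978874087333679), (0.2056449055671692, 0.2053849697113037), 29.62444305419922) 0.2034760939282083
```

View pics/crop2.png

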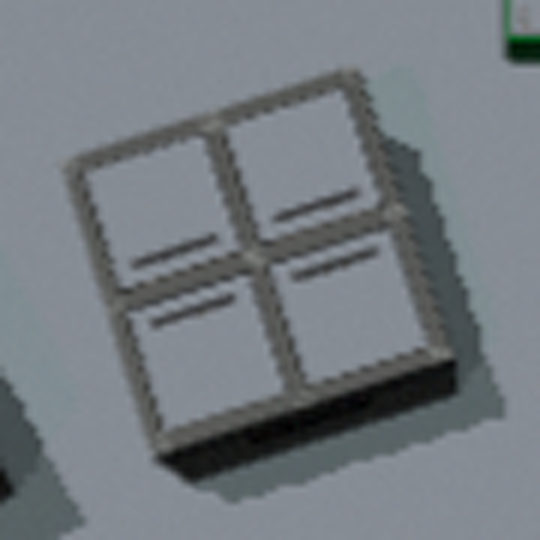

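View pics/crop3.png

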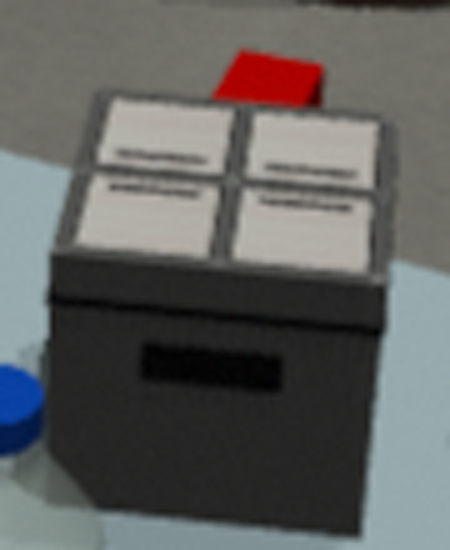

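Request:
{"api": "arm_command", "payload": {"deltas": [{"xyz":[0,0,0],"turn":-7,"jaw":110},{"xyz":[0,0,0],"turn":-14,"jaw":110},{"xyz":[0,0,0],"turn":-21,"jaw":110},{"xyz":[0,0,0],"turn":-25.3,"jaw":110},{"xyz":[0,0,0],"turn":-25.3,"jaw":110}]}}

```text
clock: 0.57
position: [0.2394, -0.5767, 0.2258]
ee_rot: [-2.868, -1.279, 0.0]
force: [0.4, -0.2, -0.7]
width: 0.686
```

Request:
{"api": "arm_command", "payload": {"deltas": [{"xyz":[4,-0.8,0]},{"xyz":[8,-1.6,0]},{"xyz":[12,-2.4,0]},{"xyz":[16,-3.2,0]},{"xyz":[20,-4,0]}]}}

```text
schema error: expected keys xyz, turn, jaw
```

Request:
{"api": "arm_command", "payload": {"deltas": [{"xyz":[4,-0.8,1]},{"xyz":[8,-1.6,3]},{"xyz":[12,-2.4,6]},{"xyz":[16,-3.2,9]},{"xyz":[18.5,-3.9,12]}]}}

```text
schema error: expected keys xyz, turn, jaw
```

```bash
cat > st.py <<'E'
import sys,numpy as np
from cell import observe
from scipy.spatial.transform import Rotation as Ro
def st(tgt=None):
    o=observe();R=Ro.from_rotvec(o["ee_rot"]).as_matrix()
    print("t",round(o["clock"],2),"pos",o["position"].round(4),"xaz",np.degrees(np.arctan2(R[1,0],R[0,0])).round(2),"z",R[:,2].round(3),"F",o["force"].round(1),"w_mm",round(o["width"]*92,1),"q",o["joints"].round(2))
    if tgt is not None: print("delta cm",(R.T@(np.array(tgt)-o["position"])*100).round(2))
if __name__=="__main__": st([float(a) for a in sys.argv[1:4]] if len(sys.argv)>3 else None)
E
python3 st.py .4383 -.238 .017
```

```text
t 0.57 pos [ 0.2394 -0.5767  0.2258] xaz 48.06 z [-0.001  0.002 -1.   ] F [ 0.4 -0.2 -0.7] w_mm 63.1 q [ 1.14  0.44 -0.07  1.57  0.03  1.14  0.33]
delta cm [38.47 -7.81 20.92]
```

Request:
{"api": "arm_command", "payload": {"deltas": [{"xyz":[4,-0.8,0],"turn":0,"jaw":110},{"xyz":[8,-1.6,0],"turn":0,"jaw":110},{"xyz":[12,-2.4,0],"turn":0,"jaw":110},{"xyz":[16,-3.2,0],"turn":0,"jaw":110},{"xyz":[20,-4,0],"turn":0,"jaw":110}]}}

```text
clock: 0.98
position: [0.3438, -0.3994, 0.2259]
ee_rot: [-2.87, -1.273, -0.0]
force: [1.2, -0.1, 0.3]
width: 0.565
```

```bash
python3 st.py .4383 -.238 .10
```

```text
t 0.98 pos [ 0.3438 -0.3994  0.2259] xaz 47.84 z [-0.001  0.002 -1.   ] F [ 1.2 -0.1  0.3] w_mm 52.0 q [ 0.88  0.29 -0.15  1.8   0.05  1.06 -0.03]
delta cm [18.3  -3.81 12.62]
```

Request:
{"api": "arm_command", "payload": {"deltas": [{"xyz":[4,-0.8,2],"turn":0,"jaw":110},{"xyz":[8,-1.6,5],"turn":0,"jaw":110},{"xyz":[12,-2.4,7],"turn":0,"jaw":110},{"xyz":[15.5,-3.2,10],"turn":0,"jaw":110},{"xyz":[18.3,-3.8,12.5],"turn":0,"jaw":110}]}}

```text
clock: 1.4
position: [0.4321, -0.2492, 0.113]
ee_rot: [-2.873, -1.269, -0.002]
force: [0.6, -1.1, 0.0]
width: 0.567
```

Request:
{"api": "arm_command", "payload": {"deltas": [{"xyz":[0,0,0],"turn":0,"jaw":110},{"xyz":[0,0,0],"turn":0,"jaw":110}]}}

```text
clock: 1.57
position: [0.4322, -0.2466, 0.1116]
ee_rot: [-2.869, -1.27, 0.0]
force: [0.1, 0.6, 0.7]
width: 0.567
```

```bash
python3 st.py .4383 -.238 .017
python3 - <<'E'
from cell import get_image
import cv2
cv2.imwrite("pics/w1.png",get_image("wrist")["frame"][:,:,::-1])
E
```

```text
t 1.57 pos [ 0.4322 -0.2466  0.1116] xaz 47.77 z [-0.002  0.003 -1.   ] F [0.1 0.6 0.7] w_mm 52.1 q [ 0.58  0.38 -0.22  2.    0.11  0.78 -0.44]
delta cm [ 1.03 -0.09  9.46]
```

View pics/w1.png

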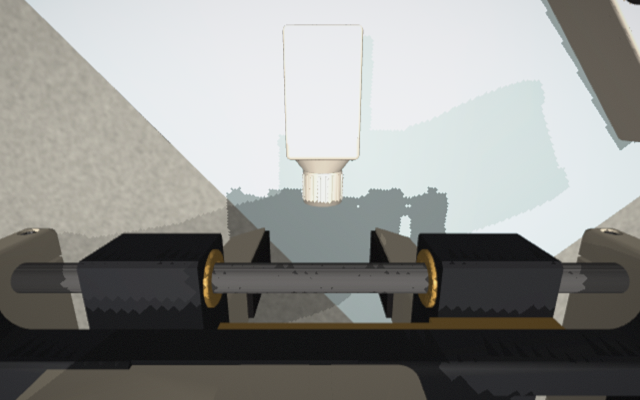

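The wrist view shows the bottle axis vertical at column ~322, cap at (322,185), centred between the fingers (~320). Going down.

Request:
{"api": "arm_command", "payload": {"deltas": [{"xyz":[0.6,0,2.5],"turn":0,"jaw":110},{"xyz":[1,-0.1,5],"turn":0,"jaw":110},{"xyz":[1,-0.1,7.5],"turn":0,"jaw":110},{"xyz":[1,-0.1,9.4],"turn":0,"jaw":110},{"xyz":[1,-0.1,9.4],"turn":0,"jaw":110}]}}

```text
clock: 2.03
position: [0.4358, -0.2416, 0.0164]
ee_rot: [-2.873, -1.262, 0.004]
force: [-0.1, -0.0, -0.1]
width: 0.567
```

```bash
python3 st.py .4383 -.238 .017
python3 - <<'E'
from cell import get_image
import cv2
cv2.imwrite("pics/w2.png",get_image("wrist")["frame"][:,:,::-1])
E
```

```text
t 2.03 pos [ 0.4358 -0.2416  0.0164] xaz 47.44 z [-0.004  0.002 -1.   ] F [-0.1 -0.  -0.1] w_mm 52.2 q [ 0.54  0.53 -0.18  2.07  0.17  0.56 -0.51]
delta cm [ 0.44 -0.06 -0.06]
```

View pics/w2.png

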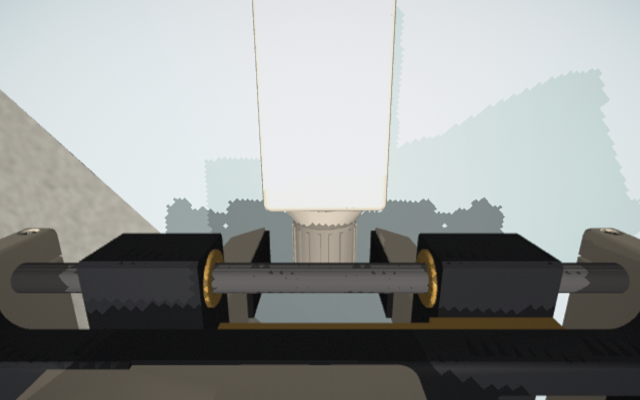

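Request:
{"api": "arm_command", "payload": {"deltas": [{"xyz":[0.4,0,-0.05],"turn":0,"jaw":110},{"xyz":[0.4,0,-0.05],"turn":0,"jaw":180},{"xyz":[0.4,0,-0.05],"turn":0,"jaw":200},{"xyz":[0.4,0,-0.05],"turn":0,"jaw":220},{"xyz":[0.4,0,-0.05],"turn":0,"jaw":220}], "force": 8}}

```text
clock: 2.5
position: [0.4398, -0.2392, 0.0194]
ee_rot: [-2.875, -1.263, 0.001]
force: [-0.3, -0.7, 0.1]
width: 0.329
```

Request:
{"api": "arm_command", "payload": {"deltas": [{"xyz":[0,0,0],"turn":0,"jaw":230},{"xyz":[0,0,0],"turn":0,"jaw":230},{"xyz":[0,0,0],"turn":0,"jaw":230}]}}

```text
clock: 2.75
position: [0.4398, -0.2392, 0.0194]
ee_rot: [-2.875, -1.263, 0.001]
force: [-0.1, 0.1, -1.7]
width: 0.325
```

```bash
python3 st.py .4383 -.238 .017
python3 - <<'E'
import numpy as np
for t in range(0,95,10):
    a=np.radians(t);s=11*np.cos(a)-2.5*np.sin(a);z=11*np.sin(a)+2.5*np.cos(a);print(t,"dx",round(11-s,2),"up",round(z-2.5,2))
E
```

```text
t 2.75 pos [ 0.4398 -0.2392  0.0194] xaz 47.44 z [-0.001  0.001 -1.   ] F [-0.1  0.1 -1.7] w_mm 29.9 q [ 0.53  0.53 -0.18  2.07  0.17  0.56 -0.52]
delta cm [-0.01 -0.19  0.24]
0 dx 0.0 up 0.0
10 dx 0.6 up 1.87
20 dx 1.52 up 3.61
30 dx 2.72 up 5.17
40 dx 4.18 up 6.49
50 dx 5.84 up 7.53
60 dx 7.67 up 8.28
70 dx 9.59 up 8.69
80 dx 11.55 up 8.77
90 dx 13.5 up 8.5
```

Request:
{"api": "arm_command", "payload": {"deltas": [{"xyz":[0.3,0,-0.9],"turn":0,"jaw":230},{"xyz":[0.6,0,-1.9],"turn":0,"jaw":230},{"xyz":[1.0,0,-2.7],"turn":0,"jaw":230},{"xyz":[1.5,0,-3.6],"turn":0,"jaw":230},{"xyz":[1.5,0,-3.6],"turn":0,"jaw":230}]}}

```text
clock: 3.17
position: [0.4521, -0.2275, 0.0577]
ee_rot: [2.875, 1.266, 0.003]
force: [-0.6, 0.4, -1.0]
width: 0.326
```

```bash
python3 st.py
python3 - <<'E'
from cell import get_image
import cv2
cv2.imwrite("pics/s3.png",cv2.resize(get_image("scene")["frame"][130:260,180:340,::-1],None,fx=5,fy=4.6,interpolation=2)[:598])
E
```

```text
t 3.17 pos [ 0.4521 -0.2275  0.0577] xaz 47.53 z [ 0.002  0.    -1.   ] F [-0.6  0.4 -1. ] w_mm 30.0 q [ 0.51  0.47 -0.2   2.03  0.15  0.65 -0.53]
```

View pics/s3.png

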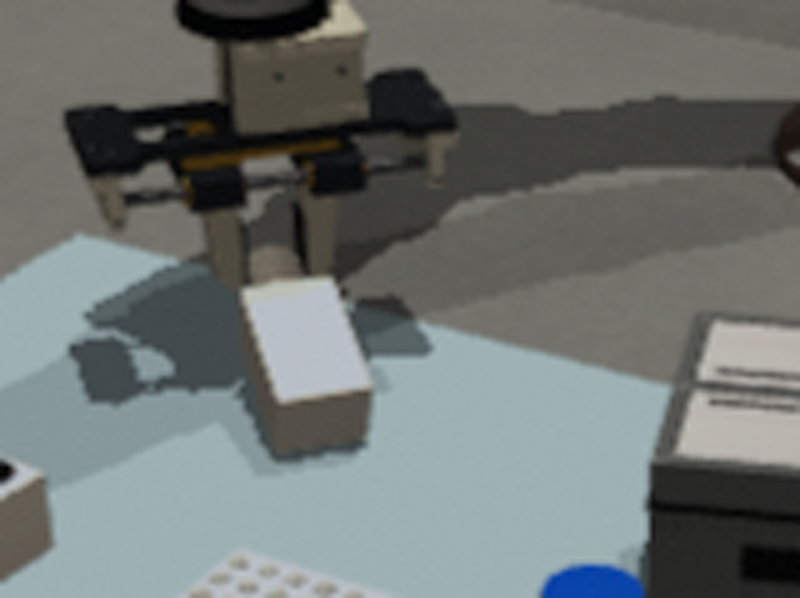

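Request:
{"api": "arm_command", "payload": {"deltas": [{"xyz":[0.5,0,-0.7],"turn":0,"jaw":230},{"xyz":[1.1,0,-1.4],"turn":0,"jaw":230},{"xyz":[1.8,0,-2.1],"turn":0,"jaw":230},{"xyz":[2.6,0,-2.8],"turn":0,"jaw":230},{"xyz":[3.4,0,-3.3],"turn":0,"jaw":230}]}}

```text
clock: 3.63
position: [0.4751, -0.2021, 0.0909]
ee_rot: [2.875, 1.266, 0.003]
force: [-1.7, -1.0, 0.7]
width: 0.324
```

```bash
python3 st.py
```

```text
t 3.63 pos [ 0.4751 -0.2021  0.0909] xaz 47.52 z [ 0.002  0.    -1.   ] F [-1.7 -1.   0.7] w_mm 29.8 q [ 0.46  0.43 -0.21  1.98  0.13  0.74 -0.57]
```

Request:
{"api": "arm_command", "payload": {"deltas": [{"xyz":[1.0,0,-0.6],"turn":0,"jaw":230},{"xyz":[2.0,0,-1.0],"turn":0,"jaw":230},{"xyz":[3.0,0,-1.3],"turn":0,"jaw":230},{"xyz":[4.0,0,-1.6],"turn":0,"jaw":230},{"xyz":[5.0,0,-1.7],"turn":0,"jaw":230}]}}

```text
clock: 4.05
position: [0.5098, -0.1643, 0.1083]
ee_rot: [2.874, 1.266, 0.003]
force: [-0.2, 0.2, -0.3]
width: 0.324
```

Request:
{"api": "arm_command", "payload": {"deltas": [{"xyz":[0.9,0,0],"turn":0,"jaw":230},{"xyz":[1.8,0,0],"turn":0,"jaw":230},{"xyz":[2.7,0,0],"turn":0,"jaw":230},{"xyz":[3.2,0,0],"turn":0,"jaw":230},{"xyz":[3.2,0,0],"turn":0,"jaw":230}]}}

```text
clock: 4.47
position: [0.5322, -0.1392, 0.1081]
ee_rot: [2.874, 1.269, 0.004]
force: [-0.7, 0.3, -0.7]
width: 0.324
```

```bash
python3 st.py
python3 - <<'E'
from cell import get_image
import cv2
cv2.imwrite("pics/s4.png",cv2.resize(get_image("scene")["frame"][130:260,180:340,::-1],None,fx=5,fy=4.6,interpolation=2)[:598])
E
```

```text
t 4.47 pos [ 0.5322 -0.1392  0.1081] xaz 47.64 z [ 0.002  0.001 -1.   ] F [-0.7  0.3 -0.7] w_mm 29.8 q [ 0.32  0.46 -0.22  1.88  0.13  0.82 -0.71]
```

View pics/s4.png

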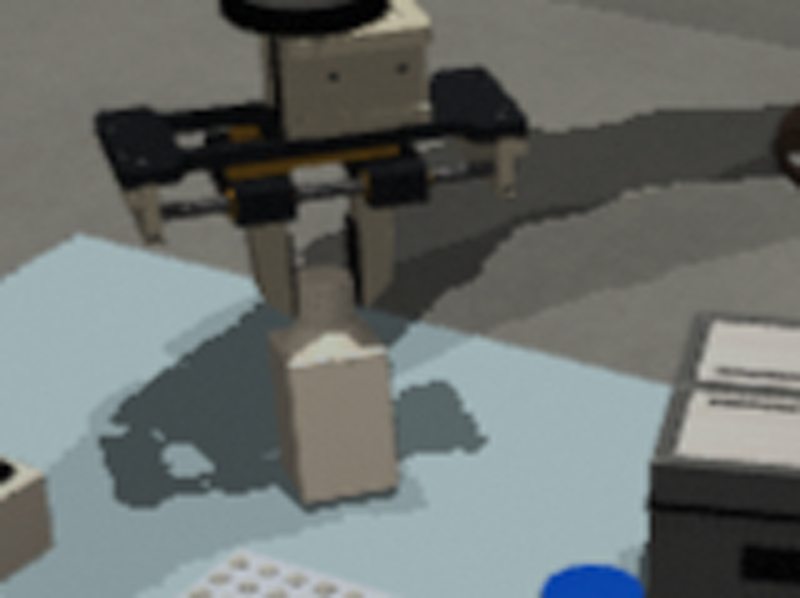

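The bottle hangs nearly upright in the fingers (base edge around (350,500)). Setting it down.

Request:
{"api": "arm_command", "payload": {"deltas": [{"xyz":[0.1,0,0.2],"turn":0,"jaw":230},{"xyz":[0.1,0,0.4],"turn":0,"jaw":230},{"xyz":[0.1,0,0.5],"turn":0,"jaw":230},{"xyz":[0.1,0,0.5],"turn":0,"jaw":230}]}}

```text
clock: 4.85
position: [0.5333, -0.1393, 0.1043]
ee_rot: [2.873, 1.267, 0.007]
force: [-0.8, 1.8, 8.4]
width: 0.323
```

```bash
python3 st.py
```

```text
t 4.85 pos [ 0.5333 -0.1393  0.1043] xaz 47.58 z [ 0.004  0.    -1.   ] F [-0.8  1.8  8.4] w_mm 29.7 q [ 0.32  0.46 -0.22  1.88  0.13  0.81 -0.71]
```

Base is pressed on the bench (8 N up). Release.

Request:
{"api": "arm_command", "payload": {"deltas": [{"xyz":[0,0,0],"turn":0,"jaw":150},{"xyz":[0,0,0],"turn":0,"jaw":120},{"xyz":[0,0,0],"turn":0,"jaw":120},{"xyz":[0,0,0],"turn":0,"jaw":120},{"xyz":[0,0,0],"turn":0,"jaw":120}]}}

```text
clock: 5.27
position: [0.5331, -0.1396, 0.1041]
ee_rot: [2.874, 1.266, 0.006]
force: [0.0, -0.2, -0.7]
width: 0.527
```

Request:
{"api": "arm_command", "payload": {"deltas": [{"xyz":[0,0,-1],"turn":0,"jaw":120},{"xyz":[0,0,-4],"turn":0,"jaw":120},{"xyz":[0,0,-7],"turn":0,"jaw":120},{"xyz":[0,0,-9],"turn":0,"jaw":120},{"xyz":[0,0,-9],"turn":0,"jaw":120}]}}

```text
clock: 5.68
position: [0.5352, -0.14, 0.1993]
ee_rot: [2.87, 1.264, 0.016]
force: [0.4, 0.2, 0.4]
width: 0.531
```

```bash
python3 st.py
python3 - <<'E'
from cell import get_image
import cv2
from h import *
a=get_image("scene")["frame"];d=get_image("wrist");np.savez("w5.npz",**d)
cv2.imwrite("pics/s5.png",cv2.resize(a[100:260,150:350,::-1],None,fx=3,fy=3,interpolation=2))
cv2.imwrite("pics/w5.png",d["frame"][:,:,::-1])
P=world(d)
m=(abs(P[...,2]-.12)<.006)&(d["depth"]>0);r,mm=rect(P,m);print(r,np.median(P[mm][:,2]))
m=(abs(P[...,2]-.084)<.006)&(d["depth"]>0);r,mm=rect(P,m);print(r)
E
```

```text
t 5.68 pos [ 0.5352 -0.14    0.1993] xaz 47.55 z [ 0.011 -0.001 -1.   ] F [0.4 0.2 0.4] w_mm 48.9 q [ 0.34  0.35 -0.24  1.78  0.1   1.01 -0.67]
((0.5379884839057922, -0.12926366925239563), (0.030308570712804794, 0.03062654286623001), 63.110023498535156) 0.12085633497536373
((0.537786602973938, -0.12945812940597534), (0.04998629912734032, 0.050302669405937195), 49.669219970703125)
```

View pics/s5.png

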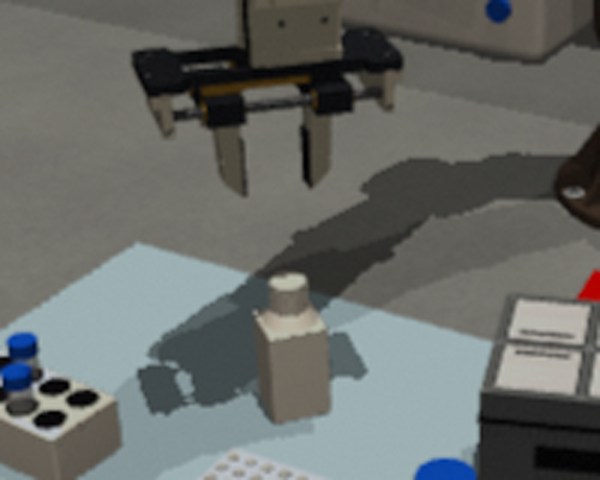

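View pics/w5.png

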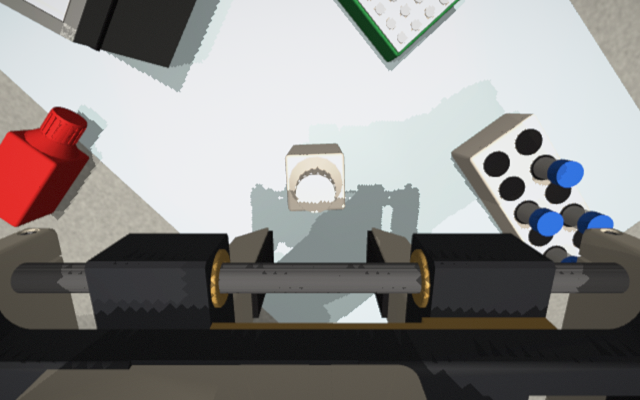

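Bottle stands upright: cap centre (0.538,-0.129) matches body centre within 0.3 mm. Now probing the flaps with shut fingers.

Request:
{"api": "arm_command", "payload": {"deltas": [{"xyz":[2.5,-2.5,0],"turn":0,"jaw":255},{"xyz":[5,-5,0],"turn":0,"jaw":255},{"xyz":[7.5,-7.5,0],"turn":0,"jaw":255},{"xyz":[10,-10,0],"turn":0,"jaw":255},{"xyz":[12.5,-12.5,0],"turn":0,"jaw":255}]}}

```text
clock: 6.2
position: [0.5241, 0.0381, 0.1942]
ee_rot: [2.873, 1.265, 0.006]
force: [1.6, -0.8, -0.4]
width: 0.217
```

```bash
python3 st.py .5252 .0946 .145
```

```text
t 6.2 pos [0.5241 0.0381 0.1942] xaz 47.53 z [ 0.004 -0.001 -1.   ] F [ 1.6 -0.8 -0.4] w_mm 19.9 q [ 0.06  0.33 -0.3   1.84  0.12  0.99 -1.03]
delta cm [ 4.23 -3.75  4.92]
```

Request:
{"api": "arm_command", "payload": {"deltas": [{"xyz":[2.2,-2,0],"turn":0,"jaw":255},{"xyz":[4.3,-3.8,1.5],"turn":0,"jaw":255},{"xyz":[4.3,-3.8,3],"turn":0,"jaw":255},{"xyz":[4.3,-3.8,4.7],"turn":0,"jaw":255},{"xyz":[4.3,-3.8,4.7],"turn":0,"jaw":255}]}}

```text
clock: 6.62
position: [0.5226, 0.0952, 0.1435]
ee_rot: [2.874, 1.268, -0.005]
force: [-0.5, -0.9, -0.3]
width: 0.003
```

```bash
python3 st.py .5252 .0946 .135;python3 - <<'E'
from cell import get_image
import cv2
cv2.imwrite("pics/w6.png",get_image("wrist")["frame"][:,:,::-1])
E
```

```text
t 6.62 pos [0.5226 0.0952 0.1435] xaz 47.61 z [-0.002 -0.002 -1.   ] F [-0.5 -0.9 -0.3] w_mm 0.3 q [-0.04  0.4  -0.31  1.88  0.16  0.89 -1.17]
delta cm [0.13 0.24 0.85]
```

View pics/w6.png

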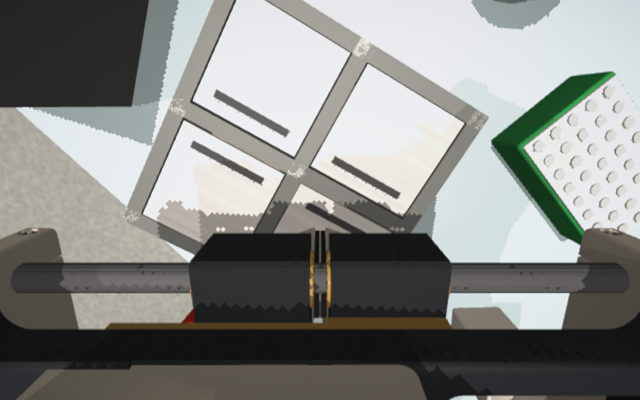

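The wrist view shows all four flaps, the fingers shut over cell c (around (330,215)). Pressing slowly.

Request:
{"api": "arm_command", "payload": {"deltas": [{"xyz":[0.1,0.2,0.4],"turn":0,"jaw":255},{"xyz":[0.1,0.2,0.8],"turn":0,"jaw":255},{"xyz":[0.1,0.2,1.0],"turn":0,"jaw":255},{"xyz":[0.1,0.2,1.2],"turn":0,"jaw":255},{"xyz":[0.1,0.2,1.4],"turn":0,"jaw":255}]}}

```text
clock: 7.08
position: [0.5258, 0.094, 0.1314]
ee_rot: [2.874, 1.265, -0.002]
force: [-0.6, -1.1, 3.2]
width: 0.009
```

Request:
{"api": "arm_command", "payload": {"deltas": [{"xyz":[0,0,0.2],"turn":0,"jaw":255},{"xyz":[0,0,0.4],"turn":0,"jaw":255},{"xyz":[0,0,0.4],"turn":0,"jaw":255}]}}

```text
clock: 7.33
position: [0.5258, 0.094, 0.1272]
ee_rot: [2.874, 1.265, -0.002]
force: [-0.2, -0.8, 2.1]
width: 0.005
```

Request:
{"api": "arm_command", "payload": {"deltas": [{"xyz":[0,0,0.3],"turn":0,"jaw":255},{"xyz":[0,0,0.6],"turn":0,"jaw":255},{"xyz":[0,0,0.9],"turn":0,"jaw":255},{"xyz":[0,0,1.2],"turn":0,"jaw":255},{"xyz":[0,0,1.5],"turn":0,"jaw":255}]}}

```text
clock: 7.75
position: [0.526, 0.0941, 0.112]
ee_rot: [2.874, 1.265, -0.001]
force: [0.2, 0.5, 3.0]
width: 0.005
```

Cell c gives 23 mm at 3 N: it is the empty one. Back to the bottle.

Request:
{"api": "arm_command", "payload": {"deltas": [{"xyz":[0,0,-2],"turn":0,"jaw":255},{"xyz":[0,0,-4],"turn":0,"jaw":255},{"xyz":[-1.5,1.5,-6],"turn":0,"jaw":200},{"xyz":[-4,4,-8],"turn":0,"jaw":120},{"xyz":[-6.5,6.5,-8],"turn":0,"jaw":120}]}}

```text
clock: 8.17
position: [0.5319, 0.0029, 0.1954]
ee_rot: [2.87, 1.269, 0.007]
force: [0.9, -1.0, -0.2]
width: 0.175
```

```bash
python3 st.py .5379 -.1293 .105
```

```text
t 8.17 pos [0.5319 0.0029 0.1954] xaz 47.72 z [ 0.005 -0.001 -1.   ] F [ 0.9 -1.  -0.2] w_mm 16.1 q [ 0.12  0.33 -0.3   1.83  0.12  0.99 -0.96]
delta cm [-9.4   9.3   9.05]
```

Request:
{"api": "arm_command", "payload": {"deltas": [{"xyz":[-2.5,2.5,0],"turn":0,"jaw":110},{"xyz":[-5,5,0],"turn":0,"jaw":110},{"xyz":[-7.5,7.4,1],"turn":0,"jaw":110},{"xyz":[-9.4,9.3,2],"turn":0,"jaw":110},{"xyz":[-9.4,9.3,4],"turn":0,"jaw":110}]}}

```text
clock: 8.58
position: [0.5381, -0.137, 0.156]
ee_rot: [2.871, 1.256, 0.008]
force: [0.4, -0.3, 0.1]
width: 0.534
```

Request:
{"api": "arm_command", "payload": {"deltas": [{"xyz":[0,0,0],"turn":0,"jaw":110},{"xyz":[0,0,0],"turn":0,"jaw":110}]}}

```text
clock: 8.75
position: [0.5371, -0.138, 0.155]
ee_rot: [2.873, 1.254, 0.004]
force: [0.8, 0.5, 0.0]
width: 0.563
```

```bash
python3 st.py .5379 -.1293 .105
python3 - <<'E'
from cell import get_image
from h import *
d=get_image("wrist")
cv2.imwrite("pics/w7.png",d["frame"][:,:,::-1])
P=world(d)
for z,t in [(.12,.005),(.084,.005)]:
    m=(abs(P[...,2]-z)<t)&(d["depth"]>0);r,mm=rect(P,m);print(z,r,np.median(P[mm][:,2]))
d=get_image("top");P=world(d);v,u=np.mgrid[:400,:640]
m=(P[...,2]>.07)&(P[...,2]<.13)&(np.hypot(P[...,0]-.538,P[...,1]+.129)<.05)
print("top",rect(P,m)[0]) if m.any() else 0
E
```

```text
t 8.75 pos [ 0.5371 -0.138   0.155 ] xaz 47.14 z [ 0.005 -0.005 -1.   ] F [0.8 0.5 0. ] w_mm 51.8 q [ 0.33  0.4  -0.23  1.83  0.12  0.92 -0.71]
delta cm [ 0.7  -0.57  5.  ]
0.12 ((0.538070797920227, -0.12936784327030182), (0.03021915629506111, 0.03017352893948555), 42.13369369506836) 0.12087907823467112
0.084 ((0.537881076335907, -0.12952636182308197), (0.05015455186367035, 0.05001230910420418), 49.735137939453125) 0.08493045088633333
```

View pics/w7.png

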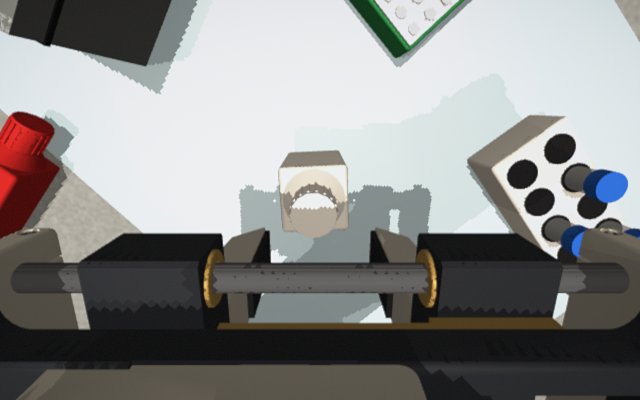

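Request:
{"api": "arm_command", "payload": {"deltas": [{"xyz":[0.7,-0.55,0],"turn":-2.6,"jaw":110},{"xyz":[0.7,-0.55,0],"turn":-2.6,"jaw":110},{"xyz":[0.7,-0.55,1.5],"turn":-2.6,"jaw":110},{"xyz":[0.7,-0.55,3.0],"turn":-2.6,"jaw":110},{"xyz":[0.7,-0.55,3.0],"turn":-2.6,"jaw":110}]}}

```text
clock: 9.27
position: [0.5383, -0.126, 0.1249]
ee_rot: [2.842, 1.326, 0.005]
force: [-0.3, 0.2, -0.9]
width: 0.565
```

```bash
python3 st.py .538 -.1294 .105
```

```text
t 9.27 pos [ 0.5383 -0.126   0.1249] xaz 50.04 z [ 0.005 -0.004 -1.   ] F [-0.3  0.2 -0.9] w_mm 51.9 q [ 0.31  0.44 -0.24  1.86  0.14  0.85 -0.7 ]
delta cm [-0.28  0.18  1.99]
```

Request:
{"api": "arm_command", "payload": {"deltas": [{"xyz":[-0.3,0.2,1.0],"turn":0,"jaw":110},{"xyz":[-0.3,0.2,2.0],"turn":0,"jaw":110},{"xyz":[-0.3,0.2,2.0],"turn":0,"jaw":110}]}}

```text
clock: 9.52
position: [0.537, -0.1295, 0.1033]
ee_rot: [2.843, 1.327, 0.002]
force: [-0.5, -0.5, -0.3]
width: 0.571
```

```bash
python3 st.py .538 -.1294 .105
```

```text
t 9.52 pos [ 0.537  -0.1295  0.1033] xaz 50.05 z [ 0.003 -0.003 -1.   ] F [-0.5 -0.5 -0.3] w_mm 52.5 q [ 0.31  0.47 -0.24  1.88  0.15  0.81 -0.7 ]
delta cm [ 0.07  0.07 -0.17]
```

Good to 1–2 mm. Grip firmly.

Request:
{"api": "arm_command", "payload": {"deltas": [{"xyz":[0,0,0],"turn":0,"jaw":200},{"xyz":[0,0,0],"turn":0,"jaw":240},{"xyz":[0,0,0],"turn":0,"jaw":240},{"xyz":[0,0,0],"turn":0,"jaw":240},{"xyz":[0,0,0],"turn":0,"jaw":240}], "force": 45}}

```text
clock: 9.93
position: [0.5375, -0.1297, 0.1039]
ee_rot: [2.842, 1.327, 0.004]
force: [1.3, -0.4, 0.7]
width: 0.316
```

Request:
{"api": "arm_command", "payload": {"deltas": [{"xyz":[0,0,-1],"turn":0,"jaw":240},{"xyz":[0,0,-4],"turn":0,"jaw":240},{"xyz":[0,0,-8],"turn":-7,"jaw":240},{"xyz":[0,0,-12],"turn":-14,"jaw":240},{"xyz":[0,0,-16],"turn":-21,"jaw":240}]}}

```text
clock: 10.35
position: [0.536, -0.1288, 0.2662]
ee_rot: [2.547, 1.83, 0.001]
force: [0.9, -0.2, -2.7]
width: 0.316
```

Request:
{"api": "arm_command", "payload": {"deltas": [{"xyz":[0,0,-0.5],"turn":-7,"jaw":240},{"xyz":[0,0,-0.5],"turn":-14,"jaw":240},{"xyz":[0,0,-0.5],"turn":-21,"jaw":240},{"xyz":[0,0,-0.5],"turn":-28,"jaw":240},{"xyz":[0,0,-0.5],"turn":-35,"jaw":240}]}}

```text
clock: 10.77
position: [0.5355, -0.1288, 0.272]
ee_rot: [1.871, 2.517, -0.001]
force: [-0.1, -0.4, -2.8]
width: 0.315
```

```bash
python3 st.py .5176 .0921 .27
```

```text
t 10.77 pos [ 0.5355 -0.1288  0.272 ] xaz 106.76 z [ 0.004 -0.004 -1.   ] F [-0.1 -0.4 -2.8] w_mm 29.0 q [ 0.49  0.32 -0.46  1.66  0.15  1.19  0.28]
delta cm [21.67  4.65  0.11]
```

Request:
{"api": "arm_command", "payload": {"deltas": [{"xyz":[4,0.8,0],"turn":-1.5,"jaw":240},{"xyz":[8,1.7,0],"turn":-1.5,"jaw":240},{"xyz":[12,2.5,0],"turn":-1.5,"jaw":240},{"xyz":[16,3.4,0],"turn":-1.5,"jaw":240},{"xyz":[19,4.1,0],"turn":-1.5,"jaw":240}]}}

```text
clock: 11.18
position: [0.5187, 0.0687, 0.2721]
ee_rot: [1.835, 2.544, -0.0]
force: [0.6, -0.2, -2.3]
width: 0.317
```

Request:
{"api": "arm_command", "payload": {"deltas": [{"xyz":[1.5,0.3,0],"turn":0,"jaw":240},{"xyz":[2.5,0.5,0],"turn":0,"jaw":240},{"xyz":[2.5,0.5,0],"turn":0,"jaw":240},{"xyz":[2.5,0.5,0],"turn":0,"jaw":240}]}}

```text
clock: 11.52
position: [0.5157, 0.093, 0.2722]
ee_rot: [1.835, 2.543, -0.002]
force: [-0.1, -1.5, -2.6]
width: 0.313
```

```bash
python3 st.py .519 .0926 .27
python3 - <<'E'
from cell import get_image
from h import *
a=get_image("scene")["frame"];d=get_image("wrist");np.savez("w8.npz",**d)
cv2.imwrite("pics/s8.png",cv2.resize(a[80:300,250:450,::-1],None,fx=2.7,fy=2.7,interpolation=2))
cv2.imwrite("pics/w8.png",d["frame"][:,:,::-1])
P=world(d)
for z,t in [(.135,.005),(.252,.006)]:
    m=(abs(P[...,2]-z)<t)&(d["depth"]>0);r,mm=rect(P,m);print(z,r,np.median(P[mm][:,2]))
E
```

```text
t 11.52 pos [0.5157 0.093  0.2722] xaz 108.38 z [ 0.004 -0.004 -1.   ] F [-0.1 -1.5 -2.6] w_mm 28.8 q [ 0.16  0.29 -0.56  1.72  0.17  1.18 -0.13]
delta cm [-0.14  0.31  0.22]
0.135 ((0.5401166081428528, 0.1342058777809143), (0.14070072770118713, 0.13989147543907166), 18.381040573120117) 0.13594443211413718
0.252 ((0.5116491913795471, 0.10619953274726868), (0.05014936253428459, 0.022259093821048737), 17.573638916015625) 0.25326408694967273
```

View pics/s8.png

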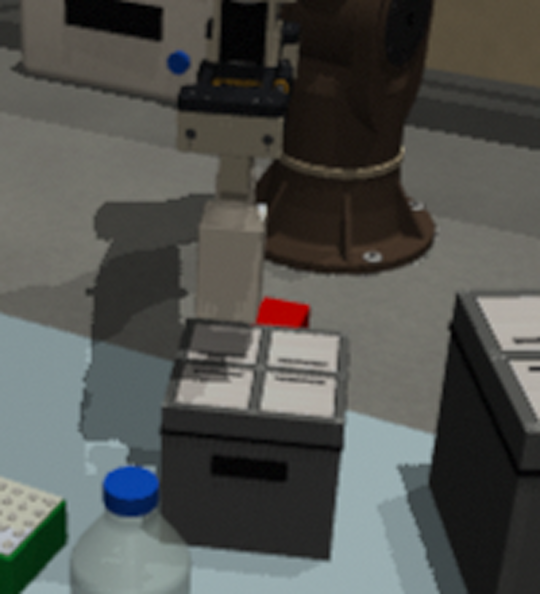

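View pics/w8.png

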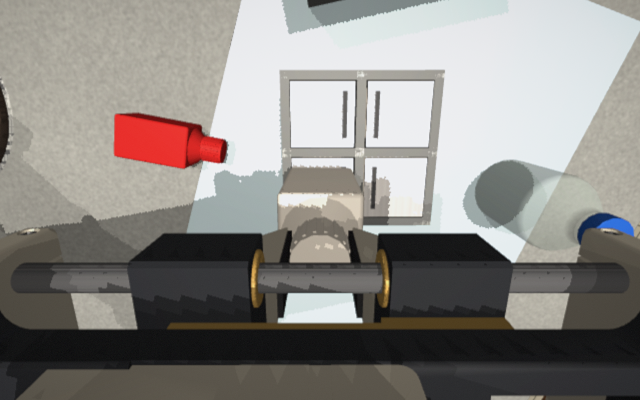

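Request:
{"api": "arm_command", "payload": {"deltas": [{"xyz":[-0.1,0.4,0],"turn":0,"jaw":240},{"xyz":[-0.1,0.4,1],"turn":0,"jaw":240},{"xyz":[-0.1,0.4,2],"turn":0,"jaw":240},{"xyz":[-0.1,0.4,2.5],"turn":0,"jaw":240},{"xyz":[-0.1,0.4,2.5],"turn":0,"jaw":240}]}}

```text
clock: 12.03
position: [0.5191, 0.0912, 0.2448]
ee_rot: [1.84, 2.542, -0.006]
force: [-0.7, -0.1, -2.6]
width: 0.309
```

```bash
python3 st.py .520 .093 .14
```

```text
t 12.03 pos [0.5191 0.0912 0.2448] xaz 108.21 z [ 0.    -0.005 -1.   ] F [-0.7 -0.1 -2.6] w_mm 28.4 q [ 0.16  0.32 -0.56  1.75  0.19  1.13 -0.14]
delta cm [ 0.19  0.16 10.48]
```

Request:
{"api": "arm_command", "payload": {"deltas": [{"xyz":[0.2,0.15,0],"turn":0,"jaw":240},{"xyz":[0.2,0.15,0.5],"turn":0,"jaw":240},{"xyz":[0.2,0.15,1],"turn":0,"jaw":240},{"xyz":[0.2,0.15,1.5],"turn":0,"jaw":240},{"xyz":[0.2,0.15,2],"turn":0,"jaw":240}]}}

```text
clock: 12.45
position: [0.5215, 0.0943, 0.2261]
ee_rot: [1.838, 2.541, -0.001]
force: [0.6, 0.9, 5.9]
width: 0.315
```

```bash
python3 st.py .520 .093 .14
```

```text
t 12.45 pos [0.5215 0.0943 0.2261] xaz 108.23 z [ 0.004 -0.004 -1.   ] F [0.6 0.9 5.9] w_mm 29.0 q [ 0.15  0.34 -0.56  1.77  0.2   1.09 -0.16]
delta cm [-0.04 -0.21  8.61]
```

Request:
{"api": "arm_command", "payload": {"deltas": [{"xyz":[0,-0.1,0.7],"turn":0,"jaw":240},{"xyz":[0,-0.1,1.4],"turn":0,"jaw":240},{"xyz":[0,-0.1,2.1],"turn":0,"jaw":240}]}}

```text
clock: 12.7
position: [0.5212, 0.0943, 0.2053]
ee_rot: [1.837, 2.54, 0.001]
force: [0.1, 0.8, 1.2]
width: 0.316
```

```bash
python3 st.py .520 .093 .14
```

```text
t 12.7 pos [0.5212 0.0943 0.2053] xaz 108.25 z [ 0.006 -0.003 -1.   ] F [0.1 0.8 1.2] w_mm 29.0 q [ 0.14  0.36 -0.55  1.8   0.22  1.04 -0.18]
delta cm [-0.05 -0.18  6.53]
```

Low forces; going on.

Request:
{"api": "arm_command", "payload": {"deltas": [{"xyz":[0,-0.05,0.8],"turn":0,"jaw":240},{"xyz":[0,-0.05,1.6],"turn":0,"jaw":240},{"xyz":[0,-0.05,2.4],"turn":0,"jaw":240},{"xyz":[0,-0.05,3.2],"turn":0,"jaw":240}]}}

```text
clock: 13.03
position: [0.5209, 0.0941, 0.1723]
ee_rot: [1.837, 2.54, 0.002]
force: [1.0, 0.8, -0.9]
width: 0.312
```

```bash
python3 st.py .520 .093 .14
```

```text
t 13.03 pos [0.5209 0.0941 0.1723] xaz 108.26 z [ 0.006 -0.003 -1.   ] F [ 1.   0.8 -0.9] w_mm 28.7 q [ 0.13  0.39 -0.54  1.85  0.25  0.97 -0.2 ]
delta cm [-0.06 -0.14  3.23]
```

Request:
{"api": "arm_command", "payload": {"deltas": [{"xyz":[0,-0.05,0.8],"turn":0,"jaw":240},{"xyz":[0,-0.05,1.6],"turn":0,"jaw":240},{"xyz":[0,-0.05,2.4],"turn":0,"jaw":240},{"xyz":[0,-0.05,3.0],"turn":0,"jaw":240},{"xyz":[0,-0.05,3.1],"turn":0,"jaw":240}]}}

```text
clock: 13.45
position: [0.5201, 0.0936, 0.14]
ee_rot: [1.837, 2.541, -0.0]
force: [1.3, 0.1, -2.4]
width: 0.318
```

```bash
python3 st.py .520 .093 .14
python3 - <<'E'
from cell import get_image
from h import *
a=get_image("scene")["frame"]
cv2.imwrite("pics/s9.png",cv2.resize(a[120:300,270:420,::-1],None,fx=3.3,fy=3.3,interpolation=2))
E
```

```text
t 13.45 pos [0.5201 0.0936 0.14  ] xaz 108.26 z [ 0.005 -0.004 -1.   ] F [ 1.3  0.1 -2.4] w_mm 29.3 q [ 0.12  0.43 -0.53  1.88  0.28  0.9  -0.23]
delta cm [-0.05 -0.03 -0.  ]
```

View pics/s9.png

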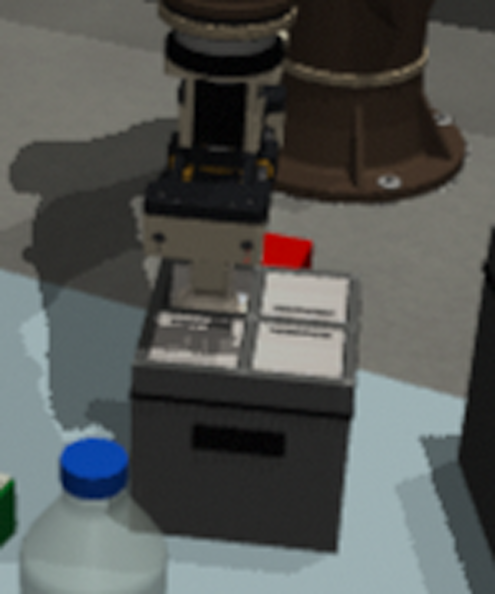

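The bottle is deep in cell c, with the fingers just above the crate top (around (205,300)). Release, lift clear, shut the fingers.

Request:
{"api": "arm_command", "payload": {"deltas": [{"xyz":[0,0,0],"turn":0,"jaw":150},{"xyz":[0,0,0],"turn":0,"jaw":130},{"xyz":[0,0,0],"turn":0,"jaw":130},{"xyz":[0,0,0],"turn":0,"jaw":130},{"xyz":[0,0,0],"turn":0,"jaw":130}]}}

```text
clock: 13.92
position: [0.5203, 0.0936, 0.1407]
ee_rot: [1.837, 2.541, 0.0]
force: [0.3, 0.5, -0.4]
width: 0.491
```

Request:
{"api": "arm_command", "payload": {"deltas": [{"xyz":[0,0,-2],"turn":0,"jaw":130},{"xyz":[0,0,-5],"turn":0,"jaw":130},{"xyz":[0,0,-8],"turn":0,"jaw":130},{"xyz":[0,0,-8],"turn":0,"jaw":200},{"xyz":[0,0,-8],"turn":0,"jaw":255}]}}

```text
clock: 14.33
position: [0.5209, 0.0943, 0.2225]
ee_rot: [1.836, 2.538, 0.004]
force: [-0.8, 0.2, -0.8]
width: 0.393
```

```bash
python3 st.py .520 .093 .14
python3 - <<'E'
from cell import get_image
from h import *
d=get_image("wrist");a=get_image("scene")["frame"]
cv2.imwrite("pics/s10.png",cv2.resize(a[120:300,270:420,::-1],None,fx=3.3,fy=3.3,interpolation=2))
cv2.imwrite("pics/w10.png",d["frame"][:,:,::-1]);np.savez("w10.npz",**d)
E
```

```text
t 14.33 pos [0.5209 0.0943 0.2225] xaz 108.24 z [ 0.009 -0.003 -1.   ] F [-0.8  0.2 -0.8] w_mm 36.1 q [ 0.15  0.34 -0.56  1.78  0.21  1.07 -0.17]
delta cm [-0.04 -0.19  8.25]
```

View pics/s10.png

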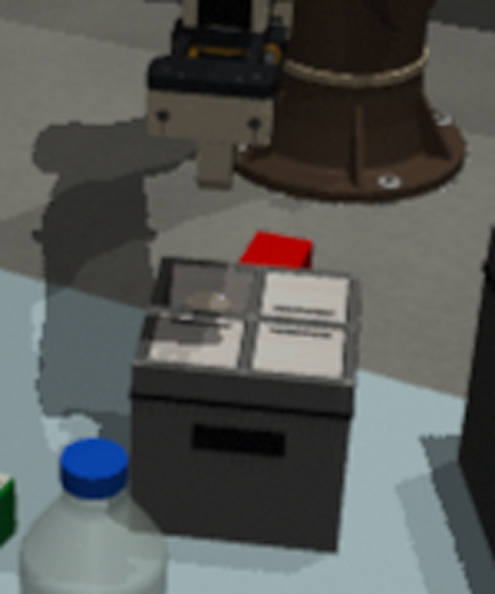

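View pics/w10.png

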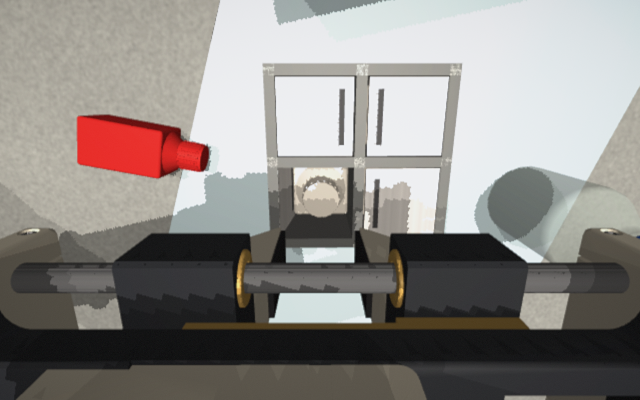

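```bash
cat > chk.py <<'E'
import sys
from h import *
d=dict(np.load(sys.argv[1]));P=world(d);c=np.array([.5184,.0924])
k=(d["depth"]>0)&(np.hypot(P[...,0]-c[0],P[...,1]-c[1])<.026)
h=np.histogram(P[k][:,2],bins=np.arange(.06,.2,.004));print([(round(b,3),n) for n,b in zip(*h) if n])
m=k&(P[...,2]>.112)&(P[...,2]<.16);r,mm=rect(P,m);print("cap",r,np.median(P[mm][:,2]),P[mm][:,2].max())
q=P[mm];A=np.c_[q[:,:2],np.ones(len(q))];s=np.linalg.lstsq(A,q[:,2],rcond=None)[0];print("slope",s[:2].round(3))
E
python3 chk.py w10.npz
```

```text
[(np.float64(0.08), np.int64(10)), (np.float64(0.084), np.int64(21)), (np.float64(0.088), np.int64(350)), (np.float64(0.092), np.int64(331)), (np.float64(0.096), np.int64(301)), (np.float64(0.1), np.int64(98)), (np.float64(0.104), np.int64(50)), (np.float64(0.108), np.int64(53)), (np.float64(0.112), np.int64(56)), (np.float64(0.116), np.int64(45)), (np.float64(0.12), np.int64(64)), (np.float64(0.124), np.int64(964)), (np.float64(0.128), np.int64(60))]
cap ((0.5224875807762146, 0.0947321206331253), (0.030596410855650902, 0.03014172613620758), 28.87272071838379) 0.12681899261473473 0.1288343313419673
slope [ 0.045 -0.141]
```

The bottle dropped home: cap top reads 0.127 (0.126 expected). Retreating and doing a last check.

Request:
{"api": "arm_command", "payload": {"deltas": [{"xyz":[0,0,-2],"turn":0,"jaw":120},{"xyz":[-2,0,-5],"turn":0,"jaw":120},{"xyz":[-5,0,-7],"turn":0,"jaw":120},{"xyz":[-7,0,-7],"turn":0,"jaw":120},{"xyz":[-7,0,-7],"turn":0,"jaw":120}]}}

```text
clock: 14.85
position: [0.5424, 0.022, 0.2902]
ee_rot: [1.845, 2.533, -0.004]
force: [-0.3, -0.2, -0.9]
width: 0.527
```

Run:
```python
from cell import get_image
from h import *
import st; st.st()
d=get_image("wrist");np.savez("w11.npz",**d);cv2.imwrite("pics/w11.png",d["frame"][:,:,::-1])
P=world(d);c=np.array([.5184,.0924])
k=(d["depth"]>0)&(np.hypot(P[...,0]-c[0],P[...,1]-c[1])<.026)&(P[...,2]>.123)
r,mm=rect(P,k);q=P[mm];print("cap",r,np.median(q[:,2]))
A=np.c_[q[:,:2],np.ones(len(q))]
for i in range(3):
    s=np.linalg.lstsq(A,q[:,2],rcond=None)[0];g=abs(A@s-q[:,2])<.0015;q=q[g];A=A[g]
print("slope",s[:2].round(3))
m=(d["depth"]>0)&(abs(P[...,2]-.135)<.004);print("crate",rect(P,m)[0])
d=get_image("top");P=world(d);P[d["depth"]<=0]=np.nan;v,u=np.mgrid[:400,:640]
for n,b,lo in [("mediacap",(272,292,103,122),.14),("tip",(318,372,130,170),.03),("rack",(400,468,138,175),.03)]:
    m=(u>b[0])&(u<b[1])&(v>b[2])&(v<b[3])&(P[...,2]>lo)&(P[...,2]<.4);print(n,rect(P,m)[0][0] if m.any() else None)
```

```text
t 14.85 pos [0.5424 0.022  0.2902] xaz 107.88 z [ 0.005 -0.007 -1.   ] F [-0.3 -0.2 -0.9] w_mm 48.4 q [ 0.26  0.3  -0.53  1.65  0.17  1.23  0.01]
cap ((0.5226475596427917, 0.09393531829118729), (0.029427258297801018, 0.03028619848191738), 17.173616409301758) 0.12700775722441204
slope [-0.002  0.003]
crate ((0.5427082180976868, 0.12556882202625275), (0.14045420289039612, 0.12219357490539551), 18.222049713134766)
mediacap (0.7643539905548096, 0.13742515444755554)
tip (0.705155611038208, -0.09636882692575455)
rack (0.6808681488037109, -0.2974679470062256)
```

View pics/w11.png

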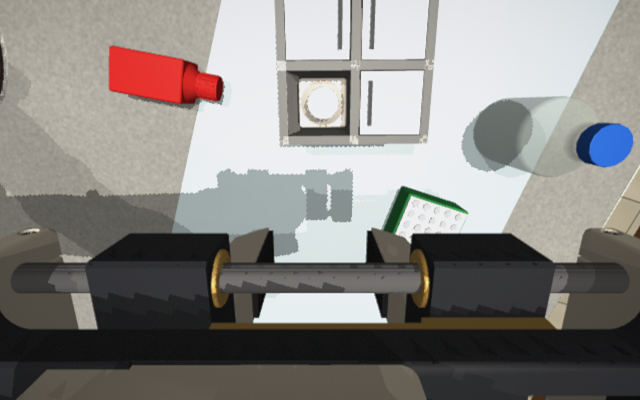

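Run:
```python
from cell import get_image,sign_off
from h import *
a=dict(np.load("scene0.npz"))["frame"].astype(int);b=get_image("scene")["frame"].astype(int)
for f in (a,b):
    g=(f[...,1]-f[...,0]>25)&(f[...,1]-f[...,2]>25);v,u=np.nonzero(g);print("green centroid",u.mean().round(1),v.mean().round(1),len(u))
print(sign_off())
```

```text
green centroid 240.1 284.3 1088
green centroid 240.1 284.4 1086
the job is handed in; nothing more can be done
None
```

The bottle is standing in the empty cell (cell c, near right) and I handed the job in at about 15 s. No verdict was reported.

**What I did:**
- I pinched the lying bottle by its cap, tipped it up about its base edge, set it on the bench and let go. It stood free about 0.26 m from the crate.
- With the fingers shut I pressed one flap, cell c. It gave 23 mm at about 3 N, so I did not press the other three.
- I took the bottle again by its cap and lowered it through that flap, turned to match the crate. I released it with the fingers just above the crate top, and it dropped the last 30 mm or so to the floor.

**Last checks before handing in:**
- **Height:** the cap top read 0.127 m, against 0.126 m for a bottle that is home, so it is below the crate top.
- **Tilt:** the cap slope was under 0.005 rad.
- **Position:** the cap centre was about 4 mm from the cell's centre line.
- **Robot:** the arm was clear of everything.
- **Bystanders:** the media bottle and tube rack were within 3 mm of their first readings.

**One disagreement:** the last top-camera reading put the tip box about 56 mm away from its first position. I put that down to the arm blocking the top camera. The scene camera showed the box's green area unmoved, within 0.1 pixel.

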